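Load the column heater and set it

ROBOT

A 6-joint arm with a two-finger parallel gripper is mounted at the origin on the work surface. World frame = base frame: x ahead of the robot, y to its left, z up, the work surface at z = 0. Lengths are in mm, angles in rad, forces in N, time in s.
With the tool pointing down it reaches from about 300 to 775 mm from the base axis. Payload 14.6 kg.
Tool frame: the origin (TCP) lies midway between the tips of the shut fingers; the grasp point (between the pads) lies 19 mm behind it (manip.grasp_offset is the distance from the TCP to the grasp point, in mm); z points along the fingers, y is the line along which they close (so a half turn about z gives the same grasp; the last joint's range is limited). The gripper opens to 94 mm and grips with 3 to 60 N. Pads are 16 mm wide; open, the fingers measure 119 mm over their backs; the gripper's body (75 mm by 177 mm) begins 78 mm behind the grasp point.
Start: joints at [-1.333, 0.3, 1.521, -0, 1.321, -0.067], TCP at [165.049, -524.641, 205.446] pointing down, gripper open.
Joint ranges: [-3.03, 3.03], [-0.79, 2.21], [0.23, 2.52], [-1.04, 4.18], [0, 3.07], [-2.55, 2.55]. Speed limits (rad/s): [2.22, 2.22, 2.57, 3.14, 3.14, 3.14].

INTERFACE

Orientations are given as [roll, pitch, yaw] about the fixed x, y, z axes, in that order (R = Rz(yaw) Ry(pitch) Rx(roll)).
In Python, from cell import manip, viewer gives the robot as it stands. The module is installed in compiled form; this text tells all that it offers.
- The arm moves only by the tool move_arm, never from a script. Its argument "moves" is a list of rows, each a list of 4 numbers: the shift along the tool's x, y, z in m, then the turn about the tool's z in rad. A call has 1 to 12 rows; each row is the pose to reach, as a shift and turn from the pose commanded when the call began, along the tool's axes at that moment; what a row does not reach only later rows make up. A row lasts 1/10 s, in which the tool goes at most 50 mm and 8.59 degrees, less where a joint would pass 70% of its speed; a pose out of reach is approached as far as the arm can. A call with a gripper value outside its range is refused whole. "jaw" is the finger opening in m, from 0 to 0.094, set as the call begins (left out, the last holds). The fingers move at their own pace and stop on an object; "squeeze" is the grip in N (left out, the last holds). Time passes only in rows, so rows that repeat a pose let the fingers close. It gives the time, the measured TCP pose, the force, the opening and the grip force at its end, in the units of the state.
- manip.read_state(): the state, without advancing time (a new reading comes with each control period).
- viewer.camera(name): name is "scene" or "top" or "wrist"; returns a dict with "frame" (420x560x3 uint8, blue, green, red), "z_map" (420x560 float32, mm along the optical axis (not along the pixel's ray), 0 where there is no reading), "fx", "fy", "cx", "cy" (pixels), "origin" and "orientation" of the camera in the world. Camera axes: x right, y down, z forward; pixel columns grow to the right and rows downward; lengths in mm; the calibration is good to about 2 mm. The wrist camera is an equidistant fisheye: a pixel r from the principal point sees the ray r / f radians off the axis. A picture is of the moment at which its call begins.
- manip.sign_off(): hands the job in; it is judged then, once.
The state is a dict: "clock": time; "joints": joint angles; "qd": joint speeds; "effort": joint torques, N m; "eef_pos": TCP position; "eef_rot": TCP orientation; "wrist_force": force on the tool from outside, world axes, zero at the start; "moment": the same for the moment, N m; "finger_gap": finger opening in mm; "finger_force": force on a finger pad.
Only numpy, scipy, OpenCV 4.12 (cv2) and the standard library are available. Lean on these libraries where they do the work, as an engineer would, in place of code of your own. Each camera call takes 0.05 s, during which the arm holds its last target. There are 200 camera calls.

TASK

Take the cover off the column heater and lay it flat on the blue mat, lengthways along it, then lay every chromatography column that is on the bench fully home in a saddle of its own and turn the blue knob until the tip of the red pointer stands at the green mark. Last, put the cover back fully down on its two pins; leave the other things on the bench where they are.

Things in the scene. Friction and masses are not known exactly. Their poses are not given: they have to be found in the camera images.
- heater: Column heater fixed to the bench: open box 290 x 134 mm, long side along its x. Origin: centre of its underside. End cheeks 18 mm thick at x = +-136 mm, tops 70 mm up, each with an upright 8 mm pin (tapered tip, 83 mm up) at x = +-135 mm, y = 0. Side lips 30 mm high, inner floor 12 mm up. Inside: three saddles, a knob, a scale.
- saddle_1 (a point): Place of a column's centre when home in the first saddle (heater x = -92 mm, y = 0, 42 mm up; axes as the heater's). The column lies along y, in 20 mm wide notches with sloping lead-ins in two 8 mm thick combs at y = +-30 mm (tips 58 mm up), its end blocks outside the combs (6 mm play along y). Free room for fingers between the combs. Any column fits any saddle.
- saddle_2 (a point): The same for the middle saddle, at heater x = -48 mm.
- saddle_3 (a point): The same for the third saddle, at heater x = -4 mm.
- cover: Dark loose cover plate of the heater, 296 (its x) x 134 x 6 mm, 350 g. 14 mm round holes at x = +-135 mm, y = 0. Aluminium bar handle on top: 100 mm long along x, 12 mm wide, 14 mm tall, its centre 38 mm above the underside. Origin: centre of the underside. Starts seated on the pins, underside 70 mm above the bench; may go back either way round.
- mat: Thin blue mat fixed on the bench, 310 (its x) x 165 mm, 3 mm thick, the place for the cover while it is off. Origin: centre of the underside.
- knob (a joint): Angle of the blue setting knob in the heater under the cover: rad, 0 to 6.28, grows as the knob turns clockwise seen from above. Each rad moves the red pointer 12 mm towards the heater's +y. It stays where it is left.
- knob_grip (a point): Grip point on the knob's axis, at heater x = 58 mm, y = 0, 49 mm up. The grip is a bar 42 mm long along this point's x, 14 mm wide, 32 mm tall (from 24 to 56 mm up), with free room around it; this point turns with the knob.
- pointer_tip (a point): Tip of the red pointer that slides along the heater's y on a white scale beside the knob (heater x = 111 mm, 60 mm up). Driven by the knob only.
- mark: Green mark on the white scale, a line 4 mm wide beside the pointer's path (heater x = 116 mm, 58 mm up). Origin: its centre; its y is the heater's y. The pointer is set when its tip has the same heater y as the mark.
- column_a: A chromatography column: steel tube, 16 mm diameter, lying along its own x, 110 mm long overall, with a 22 mm square, 14 mm thick blue block at each end (82 mm of bare tube between the blocks); 150 g. Origin: centre of the tube, 11 mm above the bench when it lies there. Both ends are alike. May be absent.
- column_b: A chromatography column: steel tube, 16 mm diameter, lying along its own x, 110 mm long overall, with a 22 mm square, 14 mm thick orange block at each end (82 mm of bare tube between the blocks); 150 g. Origin: centre of the tube, 11 mm above the bench when it lies there. Both ends are alike. May be absent.
- column_c: A chromatography column: steel tube, 16 mm diameter, lying along its own x, 110 mm long overall, with a 22 mm square, 14 mm thick green block at each end (82 mm of bare tube between the blocks); 150 g. Origin: centre of the tube, 11 mm above the bench when it lies there. Both ends are alike. May be absent.
- solvent: Amber solvent bottle, 72 mm diameter, 150 mm tall, a bystander to leave alone. Origin: its middle on the underside.
- beaker: Clear beaker, 70 mm diameter, 85 mm tall, a bystander to leave alone. Origin: its middle on the underside.
- wrench: Wrench 140 mm long lying along its x, a bystander to leave alone. Origin: its middle, on the bench.
- jar: Low white-capped jar, 56 mm diameter, 45 mm tall, a bystander to leave alone. Origin: its middle on the underside.
- canister: Metal can, 54 mm diameter, 90 mm tall, a bystander to leave alone. Origin: its middle on the underside.
- vial_rack: White vial rack 90 x 140 x 45 mm, a bystander to leave alone. Origin: its middle on the underside.
- glove_box: Cardboard box 230 x 100 x 75 mm, a bystander to leave alone. Origin: its middle on the underside.
There are look-alikes about, which are no part of the job. Leave any purple or turquoise look-alike of the column_b alone.

How it is judged (in metres and radians):
On the way, in this order (a step that is already met when the one before it is completed fails the run):
1. the cover lies flat on the mat (horizontal distance between cover and mat below 0.05 m and height (world z) of cover below 0.008 m and angle between cover's own z axis and vertical below 0.06 rad and angle between the x axis of cover and the x axis of mat, either way round below 0.3 rad), for 0.2 s.
2. with the cover off, all columns lie in saddles and the pointer is at the mark (z of column_a in the frame of heater between 0.036 and 0.048 m and y of column_a in the frame of heater between -0.01 and 0.01 m and x of column_a in the frame of heater between -0.104 and 0.008 m and angle between the x axis of each of column_a, column_b, column_c and the y axis of heater, either way round below 0.12 rad and z of column_b in the frame of heater between 0.036 and 0.048 m and y of column_b in the frame of heater between -0.01 and 0.01 m and x of column_b in the frame of heater between -0.104 and 0.008 m and z of column_c in the frame of heater between 0.036 and 0.048 m and y of column_c in the frame of heater between -0.01 and 0.01 m and x of column_c in the frame of heater between -0.104 and 0.008 m and y of pointer_tip in the frame of mark between -0.003 and 0.003 m and horizontal distance between cover and heater above 0.1 m), for 0.2 s.
3. the cover is back on its pins (z of cover in the frame of heater between 0.066 and 0.0735 m and horizontal distance between cover and heater below 0.008 m and angle between the x axis of cover and the x axis of heater, either way round below 0.05 rad and angle between cover's own z axis and vertical below 0.03 rad), for 0.2 s.
At the end, for the whole second after the job is handed in: Cover down on both pins (within 3.5 mm in height, 8 mm sideways, 0.05 rad); every column present home in a saddle (axis 36 to 48 mm up, within 10 mm of the middle, square to 0.12 rad); pointer tip within 3 mm of the mark along the scale; all at rest (all of step 3 and z of column_a in the frame of heater between 0.036 and 0.048 m and y of column_a in the frame of heater between -0.01 and 0.01 m and x of column_a in the frame of heater between -0.104 and 0.008 m and angle between the x axis of each of column_a, column_b, column_c and the y axis of heater, either way round below 0.12 rad and z of column_b in the frame of heater between 0.036 and 0.048 m and y of column_b in the frame of heater between -0.01 and 0.01 m and x of column_b in the frame of heater between -0.104 and 0.008 m and z of column_c in the frame of heater between 0.036 and 0.048 m and y of column_c in the frame of heater between -0.01 and 0.01 m and x of column_c in the frame of heater between -0.104 and 0.008 m and y of pointer_tip in the frame of mark between -0.003 and 0.003 m and linear speed of each of cover, column_a, column_b, column_c below 0.02 m/s); the robot touches nothing.
It fails at once if a bystander is moved more than 30 mm (distance of any of solvent, beaker, wrench, jar, canister, vial_rack, glove_box from where it was at the start of the episode above 0.03 m).
Of column_a, column_b, column_c only 2 to 3 are there at a start; the rules pass over those that are not, and their reading is None.
At some moment in a run one of column_a, column_b, column_c may be knocked a few centimetres aside while the robot is not near it.
It also fails if it takes over 210 s, if anything falls off the work surface, if the arm or the gripper's body presses on something with over 40 N, if the wrist force passes 120 N, or if a joint passes its speed limit or range.

## Working session

There is one attempt and no reset: what is moved stays moved. The work goes in short steps, Python scripts to look and compute and a tool call to move; the robot and the scene stay as the last step left them, time stands still between calls to the robot, and variables do not carry over. Pictures are saved under pics/ and viewed, at most 14 in all, crops included, and the job is handed in when it is done.

Besides the shell and the picture viewer there is one more tool, called after "Request:" in YAML: its name, and indented under it one key for each argument. move_arm: Moves the arm, as the interface text tells. Its arguments: {"type":"object","properties":{"moves":{"type":"array"},"jaw":{"type":"number"},"squeeze":{"type":"number"}},"required":["moves"]}

```bash
mkdir -p pics; cat > h.py <<'E'
import numpy as np, cv2
from cell import manip, viewer
from scipy.spatial.transform import Rotation as R
def Rm(o):
    o=np.array(o,float)
    return o if o.shape==(3,3) else (R.from_euler('xyz',o).as_matrix() if o.size==3 else R.from_quat(o).as_matrix())
def pts(c):
    "world point map from z_map (pinhole cams)"
    z=c['z_map'].astype(float); v,u=np.mgrid[:z.shape[0],:z.shape[1]]
    P=np.dstack([(u-c['cx'])/c['fx']*z,(v-c['cy'])/c['fy']*z,z])
    W=P@Rm(c['orientation']).T+np.array(c['origin']); W[z==0]=np.nan
    return W
def ray(c,u,v,h):
    "pixel -> world point at height h"
    d=Rm(c['orientation'])@np.array([(u-c['cx'])/c['fx'],(v-c['cy'])/c['fy'],1.]); o=np.array(c['origin'])
    return o+d*(h-o[2])/d[2]
def st():
    s=manip.read_state(); return s
E
python3 - <<'E'
from h import *
print(st())
for n in('scene','top'):
    c=viewer.camera(n); cv2.imwrite(f'pics/{n}0.png',c['frame']); np.save(f'pics/{n}0.npy',c,allow_pickle=True)
    print(n,{k:c[k] for k in c if k not in('frame','z_map')})
E
```

```text
{'clock': 0.0, 'joints': array([-1.33261657e+00,  3.00450876e-01,  1.52155505e+00,  6.96118388e-06,
        1.32069149e+00, -6.65776368e-02]), 'qd': array([ 0.0017988 , -0.00072565,  0.00128513,  0.00016719, -0.00118906,
       -0.0004903 ]), 'effort': array([ 2.77503794e-03, -5.31803370e+01, -3.52734661e+01,  7.09142187e-02,
        2.44354480e-02, -1.05871582e-04]), 'eef_pos': array([ 164.98565324, -524.40954542,  204.90843142]), 'eef_rot': array([-3.14049079e+00, -8.02259815e-05,  3.04755619e-01]), 'wrist_force': array([ 0.01909478, -0.51332441, -0.02234331]), 'moment': array([ 0.07315013, -0.07944962,  0.01660233]), 'finger_force': 0.0, 'finger_gap': 94.15270160266871}
scene {'fx': 517.6833506134853, 'fy': 517.6833506134853, 'cx': 283.1879410489063, 'cy': 215.6400560410011, 'origin': array([1055.33079789,  860.32612864, 1013.62176778]), 'orientation': array([-2.33498931, -0.02007665,  2.62183553])}
top {'fx': 438.08734217685196, 'fy': 438.08734217685196, 'cx': 281.4143618588251, 'cy': 211.45669720630414, 'origin': array([ 297.61751732,   20.76073401, 1145.3293615 ]), 'orientation': array([-2.93295664, -0.00708705, -1.68101851])}
```

View pics/scene0.png

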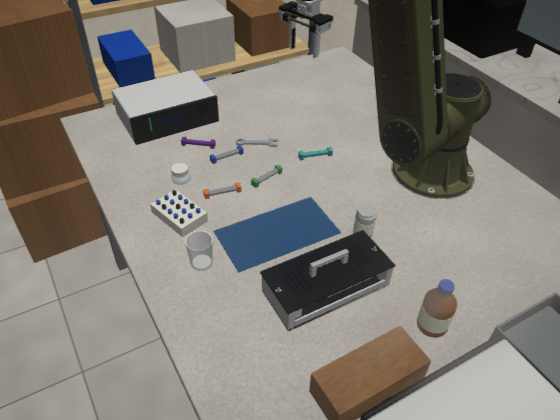

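View pics/top0.png

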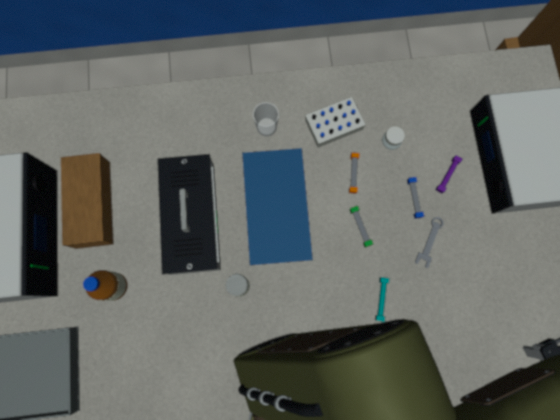

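Scene and top views. In the top picture the cover is at (187,213) with handle (183,211), and the mat at (277,206). The columns are orange (354,173), green (361,226) and blue (416,197). The look-alikes are purple (450,174) and turquoise (382,299). The canister at (236,285) is close to the mat and cover.

```bash
cat >> h.py <<'E'
HUE={'a':(105,125),'b':(4,16),'c':(45,75)}
def blobs(c,lo,hi,box,smin=110,vmin=60,amin=15):
    hsv=cv2.cvtColor(c['frame'],cv2.COLOR_BGR2HSV)
    m=cv2.inRange(hsv,(lo,smin,vmin),(hi,255,255)); k=np.zeros_like(m); u0,v0,u1,v1=box; k[v0:v1,u0:u1]=255
    n,l,s,ce=cv2.connectedComponentsWithStats(m&k)
    return [(ce[i],s[i,4]) for i in range(1,n) if s[i,4]>=amin]
E
python3 - <<'E'
from h import *
c=np.load('pics/top0.npy',allow_pickle=True).item()
W=pts(c)
for n,(lo,hi) in HUE.items():
    b=blobs(c,lo,hi,(325,145,440,260))
    print(n,[(ce.round(1),a) for ce,a in b])
    if len(b)>=2:
        b=sorted(b,key=lambda t:-t[1])[:2]
        p=[ray(c,*ce,16) for ce,a in b]; d=p[0]-p[1]
        print('  mid',((p[0]+p[1])/2).round(1),'len',np.linalg.norm(d).round(1),'ang',np.arctan2(d[1],d[0]).round(3))
hsv=cv2.cvtColor(c['frame'],cv2.COLOR_BGR2HSV)
m=cv2.inRange(hsv,(95,120,50),(125,255,255)); m[:140]=0; m[270:]=0; m[:,:235]=0;m[:,320:]=0
def rect(m,h):
    cn=max(cv2.findContours(m,0,2)[0],key=cv2.contourArea)
    p=np.array([ray(c,*q[0],h)[:2] for q in cn],np.float32); r=cv2.minAreaRect(p); bp=cv2.boxPoints(r)
    print(r); print(bp.round(1))
rect(m,3)
# cover by height
z=W[:,:,2]; print('bench z',np.nanmedian(z[220:240,330:345]), 'mat z',np.nanmedian(z[200:210,270:280]))
k=((z>60)&(z<85)).astype(np.uint8); k[:,:150]=0;k[:,225:]=0;k[:145]=0;k[280:]=0
print('cover z',np.nanmedian(z[k>0])); rect(k*255,76)
k=((z>100)&(z<125)).astype(np.uint8); k[:,:160]=0;k[:,220:]=0;k[:145]=0;k[280:]=0
print('handle z',np.nanmedian(z[k>0]),k.sum()); rect(k*255,115)
# cans
for nm,(u,v,h) in dict(canister=(236,285,90),beaker=(265,110,85),rack=(335,121,45),jar=(395,135,45)).items(): print(nm,ray(c,u,v,h).round(0),z[v,u])
# pins (bright) on cover
for ce,a in []: pass
gray=c['frame'][:,:,2]; mm=((gray>140)&(k==0)).astype(np.uint8)
for (u0,u1,v0,v1) in((178,190,155,166),(184,196,260,272)):
    s=gray[v0:v1,u0:u1].astype(float); s=np.clip(s-80,0,None); vv,uu=np.mgrid[v0:v1,u0:u1]; u=(s*uu).sum()/s.sum();v=(s*vv).sum()/s.sum(); print('pin',u,v,ray(c,u,v,81).round(1))
E
```

```text
a [(array([411.7, 179.7]), np.int32(41)), (array([418.6, 214.4]), np.int32(47))]
  mid [ 535.1 -371.5   16. ] len 96.0 ang -3.123
b [(array([355. , 155.2]), np.int32(27)), (array([353.2, 189.7]), np.int32(30))]
  mid [ 620.2 -219.7   16. ] len 97.0 ang 2.949
c [(array([354.2, 209.1]), np.int32(36)), (array([367.7, 242.9]), np.int32(41))]
  mid [ 473.5 -216.3   16. ] len 95.5 ang -2.909
((557.3675537109375, -1.7855987548828125), (159.56082153320312, 304.17242431640625), 88.40254974365234)
[[403.1 -77.3]
 [707.2 -85.8]
 [711.6  73.7]
 [407.6  82.2]]
bench z -1.124622688522777 mat z 1.8993662443222092
cover z 74.60205616284554
((546.43896484375, 223.9091033935547), (135.5034637451172, 296.0398864746094), 89.15239715576172)
[[397.4 158.4]
 [693.4 154. ]
 [695.4 289.5]
 [399.4 293.8]]
handle z 113.03222615199616 233
((545.7642822265625, 223.41807556152344), (13.778263092041016, 99.69303894042969), 89.06500244140625)
[[495.8 217.3]
 [595.5 215.7]
 [595.7 229.5]
 [496.  231.1]]
canister [353. 116.  90.] 90.38273993999337
beaker [793.   1.  85.] 48.665522527034
rack [ 760. -183.   45.] 36.95661984718345
jar [ 703. -337.   45.] 39.49026199697596
pin 182.29787234042553 156.08747044917257 [691.5 223.6  81. ]
pin 189.14851485148515 266.18811881188117 [410.6 224.9  81. ]
```

```bash
cat >> h.py <<'E'
def to(x,y,z,yaw,s=None):
    "shift in tool axes (m) and turn (rad) to reach the world pose"
    s=s or st(); T=Rm(s['eef_rot']); d=T.T@(np.array([x,y,z])-s['eef_pos'])/1000
    dy=yaw-s['eef_rot'][2]; dy=(dy+np.pi)%(2*np.pi)-np.pi
    print('to',(x,y,z,round(yaw,3)),'shift',d.round(4),'turn',round(-dy,3))
E
python3 - <<'E'
from h import *
c=np.load('pics/scene0.npy',allow_pickle=True).item()
cv2.imwrite('pics/crop.png',cv2.resize(c['frame'][125:210,160:350],None,fx=4,fy=4,interpolation=cv2.INTER_CUBIC))
# heater/cover check from second view
W=pts(c); z=W[:,:,2]
k=((z>66)&(z<84)).astype(np.uint8); m=np.zeros_like(k); m[230:310,255:400]=1; k*=m
cn=max(cv2.findContours(k,0,2)[0],key=cv2.contourArea); p=np.array([ray(c,*q[0],76)[:2] for q in cn],np.float32); print(cv2.minAreaRect(p))
k=((z>102)&(z<125)).astype(np.uint8)*m
cn=max(cv2.findContours(k,0,2)[0],key=cv2.contourArea); p=np.array([ray(c,*q[0],113)[:2] for q in cn],np.float32); print('handle',cv2.minAreaRect(p))
for n,(lo,hi) in HUE.items():
    b=sorted(blobs(c,lo,hi,(195,140,300,205),100,50,8),key=lambda t:-t[1])[:2]
    p=[ray(c,*ce,13) for ce,a in b]; d=p[0]-p[1]; print(n,((p[0]+p[1])/2).round(1),np.linalg.norm(d).round(1),np.arctan2(d[1],d[0]).round(3))
to(546,223.7,180,-0.016)
E
```

```text
((548.7088012695312, 229.39010620117188), (139.91050720214844, 298.25201416015625), 88.88932037353516)
handle ((550.8626098632812, 229.61131286621094), (19.721820831298828, 104.70851135253906), 89.82085418701172)
a [ 536.2 -369.3   13. ] 98.1 0.047
b [ 622.7 -216.7   13. ] 96.8 -0.178
c [ 473.6 -216.7   13. ] 96.7 0.255
to (546, 223.7, 180, -0.016) shift [ 0.588  -0.5993  0.0256] turn 0.321
```

View pics/crop.png

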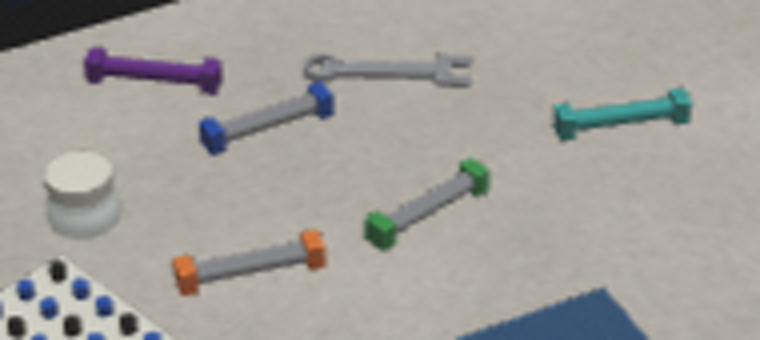

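Candidates (top view): the handle at (183,211) is the only bar on the dark plate. For the columns, blue (416,197), orange (354,173) and green (361,226) have coloured blocks on grey tubes, while purple (450,174) and turquoise (382,299) are uniformly coloured decoys. The wrench is at (430,243). The crop confirms this choice.

Request:
move_arm:
  moves:
    - [0.033,-0.033,0,0]
    - [0.066,-0.067,0,0]
    - [0.099,-0.1,0,0]
    - [0.131,-0.134,0,0]
    - [0.164,-0.167,0,0]
    - [0.197,-0.2,0,0]
    - [0.229,-0.234,0,0]
    - [0.262,-0.267,0,0]
    - [0.295,-0.3,0,0]
    - [0.327,-0.334,0,0]
    - [0.36,-0.367,0,0]
    - [0.392,-0.4,0,0]
  jaw: 0.06
  squeeze: 50

```text
clock: 1.3
eef_pos: [419.3, -23.4, 205.5]
eef_rot: [3.141, -0.0, 0.305]
wrist_force: [0.9, -1.5, -0.4]
finger_gap: 60.2
finger_force: 0.0
```

Request:
move_arm:
  moves:
    - [0.033,-0.033,0,0.1]
    - [0.066,-0.067,0,0.2]
    - [0.099,-0.1,0,0.3]
    - [0.131,-0.134,0,0.321]
    - [0.164,-0.167,0.01,0.321]
    - [0.196,-0.199,0.02,0.321]
    - [0.196,-0.199,0.026,0.321]
    - [0.196,-0.199,0.026,0.321]
    - [0.196,-0.199,0.026,0.321]

```text
clock: 2.2
eef_pos: [545.9, 222.5, 179.6]
eef_rot: [3.141, 0.0, -0.017]
wrist_force: [-0.4, 0.1, 0.8]
finger_gap: 60.0
finger_force: 0.0
```

```bash
python3 - <<'E'
from h import *
s=st(); print(s['joints'].round(2))
c=viewer.camera('wrist'); cv2.imwrite('pics/w1.png',c['frame']); print({k:c[k] for k in c if k not in('frame','z_map')})
to(546,223.7,89,-0.016)
E
```

```text
[ 0.32  0.41  1.44 -0.    1.3   1.91]
{'fx': 325.19226210127806, 'fy': 325.19226210127806, 'cx': 278.81585903880165, 'cy': 209.08297325400733, 'origin': array([614.20666521, 220.34333019, 357.88622904]), 'orientation': array([ 2.90342625e+00, -3.93814041e-04, -1.58688755e+00])}
to (546, 223.7, 89, -0.016) shift [-0.0002 -0.0014  0.0912] turn -0.001
```

View pics/w1.png

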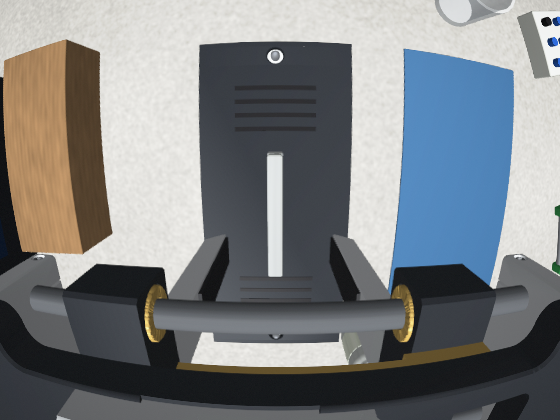

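The wrist view shows the handle bar (275,215) centred between the fingers and the far pin at (275,56). Going down to grip it.

Request:
move_arm:
  moves:
    - [0,-0.001,0.03,0]
    - [0,-0.001,0.06,0]
    - [0,-0.001,0.08,0]
    - [0,-0.001,0.091,0]
    - [0,-0.001,0.091,0]
    - [0,-0.001,0.091,0]

```text
clock: 2.85
eef_pos: [546.8, 224.0, 89.8]
eef_rot: [-3.141, -0.002, -0.017]
wrist_force: [-0.5, 0.2, -0.4]
finger_gap: 59.9
finger_force: 0.0
```

Request:
move_arm:
  moves:
    - [0,0,0,0]
    - [0,0,0,0]
    - [0,0,0,0]
    - [0,0,0,0]
    - [0,0,0,0]
    - [0,0,0,0]
    - [0,0,0,0]
  jaw: 0
  squeeze: 55

```text
clock: 3.55
eef_pos: [546.2, 224.3, 88.4]
eef_rot: [-3.141, -0.0, -0.016]
wrist_force: [-0.2, 0.9, -0.7]
finger_gap: 11.5
finger_force: 55.0
```

```bash
python3 - <<'E'
from h import *
s=st(); print(s['eef_pos'],s['eef_rot'],s['wrist_force'],s['moment'],s['finger_gap'],s['joints'])
E
```

```text
[546.18707756 224.34546796  88.44793242] [-3.14140615e+00 -1.32461196e-05 -1.61287592e-02] [-0.1857784   0.86976397 -0.65803064] [ 0.1508441  -0.01930433  0.00518299] 11.471633735511125 [3.27634574e-01 5.05120559e-01 1.52052754e+00 1.90499427e-04
 1.11586924e+00 1.91447596e+00]
```

Request:
move_arm:
  moves:
    - [0,0,-0.01,0]
    - [0,0,-0.03,0]
    - [0,0,-0.05,0]
    - [0,0,-0.07,0]
    - [0,0,-0.08,0]
    - [0,0.02,-0.08,0]
    - [0.003,0.05,-0.08,0]
    - [0.006,0.08,-0.08,0]
    - [0.009,0.11,-0.08,0]
    - [0.012,0.14,-0.08,0]
    - [0.014,0.17,-0.08,0]
    - [0.0146,0.2,-0.08,0]

```text
clock: 4.75
eef_pos: [557.3, 22.7, 168.2]
eef_rot: [3.142, 0.001, -0.016]
wrist_force: [0.4, 0.4, -4.0]
finger_gap: 11.4
finger_force: 55.0
```

Request:
move_arm:
  moves:
    - [0,0.02,0,0]
    - [0,0.026,0,0.006]
    - [0,0.026,0.02,0.012]
    - [0,0.026,0.05,0.012]
    - [0,0.026,0.08,0.012]
    - [0,0.026,0.11,0.012]
    - [0,0.026,0.13,0.012]
    - [0,0.026,0.138,0.012]
    - [0,0.026,0.142,0.012]
    - [0,0.026,0.142,0.012]

```text
clock: 5.75
eef_pos: [557.4, -1.8, 26.9]
eef_rot: [-3.142, -0.0, -0.028]
wrist_force: [-0.3, 0.1, -4.1]
finger_gap: 11.4
finger_force: 55.0
```

Request:
move_arm:
  moves:
    - [0,0,0.002,0]
    - [0,0,0.004,0]
    - [0,0,0.0055,0]
    - [0,0,0.0055,0]
    - [0,0,0.0055,0]

```text
clock: 6.25
eef_pos: [557.4, -2.0, 21.5]
eef_rot: [3.142, -0.001, -0.028]
wrist_force: [-1.7, 0.1, 3.2]
finger_gap: 11.8
finger_force: 55.0
```

Request:
move_arm:
  moves:
    - [0,0,0,0]
    - [0,0,0,0]
    - [0,0,0,0]
    - [0,0,-0.03,0]
    - [0,0,-0.07,0]
    - [0,0,-0.11,0]
    - [0,0,-0.15,0]
    - [0,0,-0.18,0]
    - [-0.02,-0.04,-0.18,0]
    - [-0.04,-0.08,-0.18,0]
    - [-0.06,-0.12,-0.18,0]
    - [-0.06,-0.16,-0.18,0]
  jaw: 0.05

```text
clock: 7.45
eef_pos: [500.1, 161.1, 201.5]
eef_rot: [-3.141, -0.0, -0.028]
wrist_force: [0.9, -0.2, -0.0]
finger_gap: 50.0
finger_force: 0.0
```

Request:
move_arm:
  moves:
    - [0,-0.03,0,0]
    - [-0.01,-0.068,0,0]
    - [-0.01,-0.068,0,0]
    - [-0.01,-0.068,0,0]
    - [-0.01,-0.068,0,0]

```text
clock: 7.95
eef_pos: [493.8, 227.1, 200.9]
eef_rot: [3.141, -0.0, -0.029]
wrist_force: [0.8, 0.1, 0.5]
finger_gap: 50.0
finger_force: 0.0
```

```bash
python3 - <<'E'
from h import *
c=viewer.camera('wrist'); cv2.imwrite('pics/w2.png',c['frame']); np.save('pics/w2.npy',c,allow_pickle=True)
c=viewer.camera('top'); cv2.imwrite('pics/t2.png',c['frame']); np.save('pics/t2.npy',c,allow_pickle=True)
print(st()['eef_pos'])
E
```

```text
[493.91074668 226.95353438 201.0248701 ]
```

View pics/w2.png

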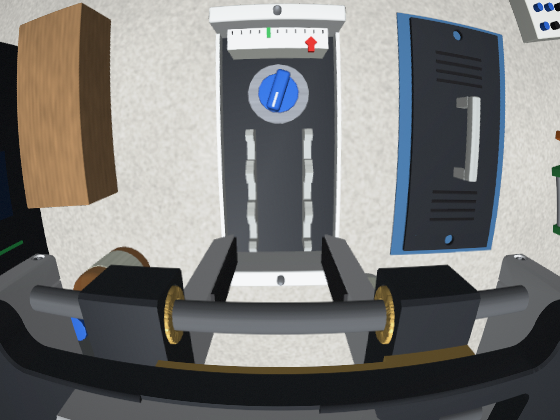

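The wrist view shows the open heater: pins at (277,10) and (280,281), green mark at (268,32), red pointer at (311,44) and knob at (278,92). The cover lies flat on the mat at right.

```bash
cat >> h.py <<'E'
def wray(c,u,v,h):
    "wrist fisheye pixel -> world point at height h"
    x,y=(u-c['cx'])/c['fx'],(v-c['cy'])/c['fy']; r=np.hypot(x,y)
    d=Rm(c['orientation'])@np.array([np.sin(r)*x/r,np.sin(r)*y/r,np.cos(r)]); o=np.array(c['origin'])
    return o+d*(h-o[2])/d[2]
def cent(m,box):
    u0,v0,u1,v1=box; k=np.zeros_like(m); k[v0:v1,u0:u1]=m[v0:v1,u0:u1]
    cn=max(cv2.findContours(k,0,2)[0],key=cv2.contourArea); M=cv2.moments(cn); return np.array([M['m10']/M['m00'],M['m01']/M['m00']]),cn
E
python3 - <<'E'
from h import *
c=np.load('pics/w2.npy',allow_pickle=True).item(); f=c['frame']
hsv=cv2.cvtColor(f,cv2.COLOR_BGR2HSV)
red=cv2.inRange(hsv,(0,150,80),(8,255,255))|cv2.inRange(hsv,(172,150,80),(180,255,255)); grn=cv2.inRange(hsv,(45,100,80),(85,255,255)); blu=cv2.inRange(hsv,(100,150,60),(125,255,255))
dark=(f.max(2)<150).astype(np.uint8)*255
p,cn=cent(red,(220,20,340,70)); print('red',p,cn[:,0].min(0),cn[:,0].max(0))
tip=cn[:,0][cn[:,0,1]<=cn[:,0,1].min()].mean(0); print('tip px',tip)
g,_=cent(grn,(220,10,340,60)); print('mark px',g)
T=wray(c,*tip,60); M=wray(c,*g,58); print('tip',T,'mark',M)
A,_=cent(dark,(270,3,286,17)); B,_=cent(dark,(273,274,288,287)); print(A,B)
P=wray(c,*A,80); Q=wray(c,*B,80); d=P-Q; yaw=np.arctan2(d[1],d[0]); print('pins',P,Q,np.linalg.norm(d),'yaw',yaw,'centre',(P+Q)/2)
C=(P+Q)/2; R2=np.array([[np.cos(yaw),np.sin(yaw)],[-np.sin(yaw),np.cos(yaw)]])
print('tip h',R2@(T-C)[:2],'mark h',R2@(M-C)[:2])
# knob
p,cn=cent(blu,(245,60,315,125)); w=np.array([wray(c,*q[0],40)[:2] for q in cn],np.float32); print('knob blue',p,wray(c,*p,40),cv2.minAreaRect(w))
cv2.imwrite('pics/knob.png',cv2.resize(f[0:130,205:350],None,fx=5,fy=4.5,interpolation=cv2.INTER_CUBIC))
to(546.2+50,224,200,-0.016)
E
```

```text
red [310.38445808  43.89161554] [305  37] [316  51]
tip px [310.5  37. ]
mark px [268.   31.5]
tip [657.30254111 190.31585783  60.        ] mark [664.53598113 231.86713253  58.        ]
[276.95454545  10.92929293] [280.45502646 279.20634921]
pins [678.5135824  222.53797588  80.        ] [416.13633303 226.53694348  80.        ] 262.4077223131434 yaw -0.015240109439232387 centre [547.32495772 224.53745968  80.        ]
tip h [110.48633266 -32.54162223] mark h [117.08571122   9.11506134]
knob blue [278.13670886  91.64135021] [603.98442509 223.59486993  40.        ] ((603.3490600585938, 223.56089782714844), (40.53450012207031, 41.30061721801758), 31.89527130126953)
to (596.2, 224, 200, -0.016) shift [ 1.023e-01 -1.000e-04  1.000e-03] turn -0.014
```

View pics/knob.png

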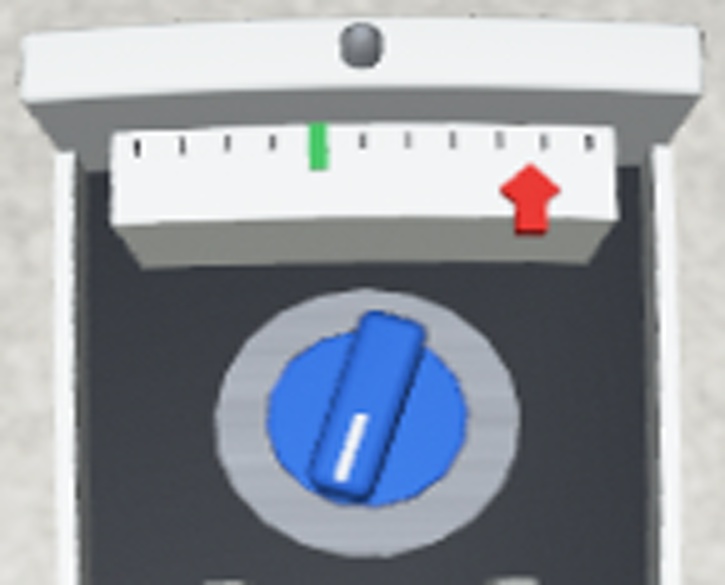

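```bash
python3 - <<'E'
from h import *
c=np.load('pics/w2.npy',allow_pickle=True).item()
a=wray(c,205+398/5,321/4.5,56); b=wray(c,205+345/5,488/4.5,56); d=a-b
print(a,b,np.linalg.norm(d),np.arctan2(d[1],d[0]),(a+b)/2); yaw=np.arctan2(d[1],d[0])
k=np.array([546.2,224.3])+58*np.array([1,-.0155]); print('knob',k, 'j',st()['joints'].round(2))
to(*k,200,yaw+np.pi)
E
```

```text
[622.5108107 216.7013439  56.       ] [585.26767326 228.15379172  56.        ] 38.96421239444802 -0.29832773693616055 [603.88924198 222.42756781  56.        ]
knob [604.2   223.401] j [ 0.36  0.29  1.55 -0.    1.31  1.96]
to (np.float64(604.2), np.float64(223.401), 200, np.float64(2.843)) shift [0.1103 0.0003 0.001 ] turn -2.873
```

Request:
move_arm:
  moves:
    - [0.03,0,0,-0.145]
    - [0.06,0,0,-0.29]
    - [0.09,0,0,-0.435]
    - [0.11,0,0,-0.58]
    - [0.11,0,0,-0.725]
    - [0.11,0,0,-0.87]
    - [0.11,0,0,-1.015]
    - [0.11,0,0,-1.16]
    - [0.11,0,0,-1.305]
    - [0.11,0,0,-1.45]
    - [0.11,0,0,-1.595]
    - [0.11,0,0,-1.74]
  jaw: 0.036

```text
clock: 9.25
eef_pos: [603.8, 223.8, 201.0]
eef_rot: [-3.142, 0.0, 1.716]
wrist_force: [0.2, 0.6, 0.1]
finger_gap: 35.9
finger_force: 0.0
```

Request:
move_arm:
  moves:
    - [0,0,0,-0.145]
    - [0,0,0,-0.29]
    - [0,0,0,-0.435]
    - [0,0,0,-0.58]
    - [0,0,0,-0.725]
    - [0,0,0,-0.87]
    - [0,0,0,-1.015]
    - [0,0,0,-1.133]
    - [0,0,0,-1.133]
    - [0,0,0,-1.133]

```text
clock: 10.25
eef_pos: [603.7, 224.2, 200.9]
eef_rot: [-3.142, -0.0, 2.84]
wrist_force: [0.6, 0.2, 0.2]
finger_gap: 35.9
finger_force: 0.0
```

```bash
python3 - <<'E'
from h import *
to(604.2,223.4,30,2.843); print(st()['joints'].round(2))
E
```

```text
to (604.2, 223.4, 30, 2.843) shift [-0.0007 -0.0006  0.1709] turn -0.003
[ 0.3   0.52  1.23 -0.    1.4  -0.97]
```

Request:
move_arm:
  moves:
    - [0,0,0.04,0]
    - [0,0,0.08,0]
    - [0,0,0.11,0]
    - [0,0,0.135,0]
    - [-0.0007,-0.0006,0.155,0]
    - [-0.0007,-0.0006,0.17,0]
    - [-0.0007,-0.0006,0.17,0]
    - [-0.0007,-0.0006,0.17,0]

```text
clock: 11.05
eef_pos: [604.4, 224.0, 31.7]
eef_rot: [3.141, 0.001, 2.844]
wrist_force: [0.2, -0.4, 0.8]
finger_gap: 35.6
finger_force: 0.0
```

Request:
move_arm:
  moves:
    - [0,0,0,0]
    - [0,0,0,0]
    - [0,0,0,0]
    - [0,0,0,0]
    - [0,0,0,0]
  jaw: 0
  squeeze: 40

```text
clock: 11.55
eef_pos: [604.5, 224.9, 31.8]
eef_rot: [3.14, 0.001, 2.845]
wrist_force: [1.0, 4.7, 1.8]
finger_gap: 13.8
finger_force: 40.0
```

Request:
move_arm:
  moves:
    - [0,0,0,0.13]
    - [0,0,0,0.27]
    - [0,0,0,0.41]
    - [0,0,0,0.55]
    - [0,0,0,0.69]
    - [0,0,0,0.83]
    - [0,0,0,0.97]
    - [0,0,0,1.11]
    - [0,0,0,1.25]
    - [0,0,0,1.39]
    - [0,0,0,1.53]
    - [0,0,0,1.65]

```text
clock: 12.75
eef_pos: [605.2, 225.2, 31.8]
eef_rot: [3.139, -0.003, 1.189]
wrist_force: [7.2, 8.0, -2.6]
finger_gap: 13.8
finger_force: 40.0
```

Request:
move_arm:
  moves:
    - [0,0,0,0.13]
    - [0,0,0,0.27]
    - [0,0,0,0.41]
    - [0,0,0,0.55]
    - [0,0,0,0.69]
    - [0,0,0,0.83]
    - [0,0,0,0.97]
    - [0,0,0,1.11]
    - [0,0,0,1.25]
    - [0,0,0,1.39]
    - [0,0,0,1.53]
    - [0,0,0,1.65]

```text
clock: 13.95
eef_pos: [605.5, 224.5, 31.8]
eef_rot: [-3.139, -0.003, -0.461]
wrist_force: [8.2, 2.7, -2.0]
finger_gap: 13.5
finger_force: 40.0
```

```bash
cat >> h.py <<'E'
def delta(c):
    f=c['frame']; hsv=cv2.cvtColor(f,cv2.COLOR_BGR2HSV); Y=Rm([0,0,-.0155])
    red=cv2.inRange(hsv,(0,150,80),(8,255,255))|cv2.inRange(hsv,(172,150,80),(180,255,255)); grn=cv2.inRange(hsv,(45,100,80),(85,255,255))
    def pk(m):
        out=[]
        for k in cv2.findContours(m,0,2)[0]:
            a=cv2.contourArea(k)
            if a<4: continue
            M=cv2.moments(k); u,v=M['m10']/M['m00'],M['m01']/M['m00']; p=Y.T@(wray(c,u,v,60)-[546.2,224.3,0])
            if 85<p[0]<135 and abs(p[1])<50: out.append((a,u,v,p))
        return max(out,key=lambda t:t[0]) if out else None
    r,g=pk(red),pk(grn); print('red',r,'grn',g)
    if r and g: print('mark-pointer mm',(g[3]-r[3])[1])
E
python3 - <<'E'
from h import *
c=viewer.camera('wrist'); np.save('pics/w3.npy',c,allow_pickle=True); cv2.imwrite('pics/w3.png',c['frame']); delta(c); s=st(); print(s['joints'].round(2),s['wrist_force'],s['moment'])
E
```

```text
red (447.5, 224.08677839851023, 199.85959031657353, array([103.15752774,   8.03181553,  60.        ])) grn (153.0, 209.0261437908497, 173.3562091503268, array([117.68303635,   8.7098415 ,  60.        ]))
mark-pointer mm 0.6780259759394518
[0.3  0.68 1.38 0.   1.07 2.34] [ 8.34053684  3.00036014 -2.9346231 ] [ 0.76137703 -1.55661239 -0.04283137]
```

Request:
move_arm:
  moves:
    - [0,0,0,0.04]
    - [0,0,0,0.06]
    - [0,0,0,0.06]
    - [0,0,0,0.06]

```text
clock: 14.4
eef_pos: [605.5, 224.5, 31.8]
eef_rot: [-3.138, -0.003, -0.515]
wrist_force: [7.8, 2.2, -2.5]
finger_gap: 13.6
finger_force: 40.0
```

Request:
move_arm:
  moves:
    - [0,0,0,0]
    - [0,0,0,0]
    - [0,0,0,0]
    - [0,0,-0.03,0]
    - [0,0,-0.07,0]
    - [0,0,-0.11,0]
    - [0,0,-0.15,0]
    - [0,0,-0.17,0]
    - [0,0,-0.17,0]
  jaw: 0.036

```text
clock: 15.3
eef_pos: [604.9, 224.3, 204.4]
eef_rot: [-3.138, -0.004, -0.515]
wrist_force: [0.8, 0.2, 0.1]
finger_gap: 35.8
finger_force: 0.0
```

```bash
python3 - <<'E'
from h import *
c=viewer.camera('wrist'); np.save('pics/w4.npy',c,allow_pickle=True); cv2.imwrite('pics/w4.png',c['frame']); delta(c)
to(473.5,-216.5,150,np.pi/2+.25-.0)
E
```

```text
red (84.5, 250.60552268244572, 165.8086785009862, array([103.10252825,   8.43374834,  60.        ])) grn (25.5, 242.77777777777777, 152.84967320261438, array([118.26297522,   8.91917731,  60.        ]))
mark-pointer mm 0.4854289647447203
to (473.5, -216.5, 150, 1.821) shift [0.1032 0.4479 0.0513] turn -2.336
```

View pics/w4.png

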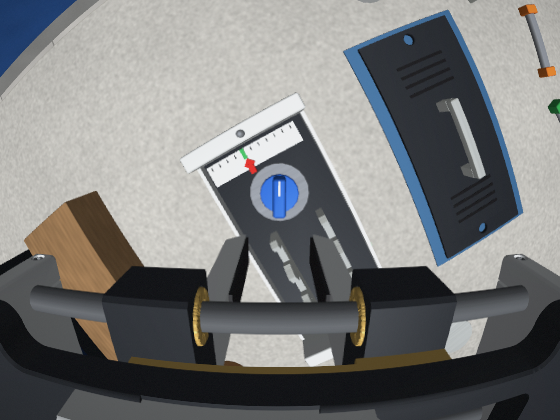

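The wrist view shows the red tip (245,157) at the green mark (243,153), and the columns are visible at the right edge. I'll relocate the columns before fetching them.

```bash
cat >> h.py <<'E'
def cols(box=(325,145,440,260)):
    c=viewer.camera('top'); out={}
    for n,(lo,hi) in HUE.items():
        b=sorted(blobs(c,lo,hi,box,amin=8),key=lambda t:-t[1])[:2]
        if len(b)<2: print(n,'not seen',b); continue
        p=[ray(c,*ce,16) for ce,a in b]; d=p[0]-p[1]; an=np.arctan2(d[1],d[0]); an=(an+np.pi/2)%np.pi-np.pi/2
        m=(p[0]+p[1])/2; out[n]=(m,an); print(n,m.round(1),'len',np.linalg.norm(d).round(1),'ang',an.round(3))
    return out
E
python3 - <<'E'
from h import *
o=cols(); m,a=o['c']; to(m[0]-0,m[1],150,a)
E
```

```text
a [ 535.1 -371.5   16. ] len 96.0 ang 0.019
b [ 620.3 -219.7   16. ] len 96.6 ang -0.197
c [ 473.6 -216.5   16. ] len 95.8 ang 0.233
to (np.float64(473.5899463085734), np.float64(-216.4818480504489), 150, np.float64(0.233)) shift [0.1038 0.4473 0.0504] turn -0.748
```

Request:
move_arm:
  moves:
    - [0.01,0.043,0,-0.07]
    - [0.02,0.086,0,-0.15]
    - [0.03,0.13,0,-0.22]
    - [0.04,0.173,0,-0.3]
    - [0.05,0.216,0,-0.37]
    - [0.06,0.26,0,-0.45]
    - [0.07,0.303,0.01,-0.52]
    - [0.08,0.346,0.02,-0.6]
    - [0.09,0.39,0.03,-0.67]
    - [0.1038,0.43,0.04,-0.748]
    - [0.1038,0.447,0.05,-0.748]
    - [0.1038,0.447,0.05,-0.748]
  jaw: 0.05
  squeeze: 30

```text
clock: 16.6
eef_pos: [472.0, -217.3, 148.0]
eef_rot: [-3.138, 0.004, 0.23]
wrist_force: [0.4, 1.1, 0.4]
finger_gap: 49.5
finger_force: 0.0
```

```bash
cat >> h.py <<'E'
def wcol(n,near,z=11):
    "refine a column from the wrist view; near = expected xy"
    c=viewer.camera('wrist'); lo,hi=HUE[n]; hsv=cv2.cvtColor(c['frame'],cv2.COLOR_BGR2HSV)
    m=cv2.inRange(hsv,(lo,110,60),(hi,255,255)); P=[]
    for k in cv2.findContours(m,0,2)[0]:
        if cv2.contourArea(k)<30: continue
        p=np.array([wray(c,*q[0],z+6)[:2] for q in k],np.float32); r=cv2.minAreaRect(p)
        if np.hypot(*(np.array(r[0])-near))<80: P.append((cv2.contourArea(k),np.array(r[0]),r[1]))
    P=sorted(P,key=lambda t:-t[0]); print(n,[(a,q.round(1),np.round(w,1)) for a,q,w in P])
    if len(P)>=2:
        d=P[0][1]-P[1][1]; an=np.arctan2(d[1],d[0]); an=(an+np.pi/2)%np.pi-np.pi/2; print('mid',((P[0][1]+P[1][1])/2).round(1),'len',np.hypot(*d).round(1),'ang',an.round(3))
    return c
E
python3 - <<'E'
from h import *
c=wcol('c',(473,-216)); cv2.imwrite('pics/w5.png',c['frame']); print(st()['joints'].round(2)); to(473.6,-216.5,3,0.233)
E
```

```text
c [(292.0, array([ 520.8, -205.7]), array([13.4, 20.9])), (234.5, array([ 428.8, -228.2]), array([16.2, 20.3]))]
mid [ 474.8 -217. ] len 94.6 ang 0.24
[-0.5   0.29  1.67  0.    1.18  0.84]
to (473.6, -216.5, 3, 0.233) shift [0.0009 0.0008 0.1461] turn -0.002
```

View pics/w5.png

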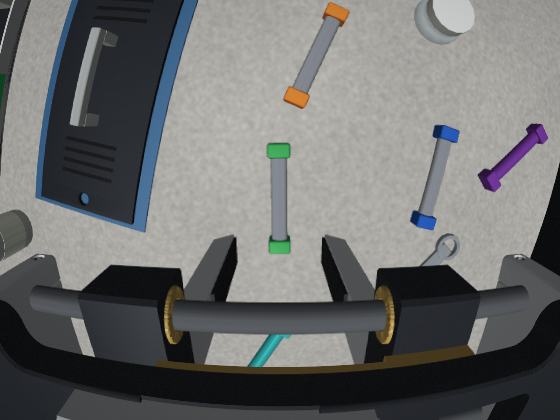

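The wrist view shows the green column with blocks at (279,151) and (280,245), centred between the fingers.

Request:
move_arm:
  moves:
    - [0.001,0.001,0.04,-0.003]
    - [0.001,0.001,0.08,-0.003]
    - [0.001,0.001,0.11,-0.003]
    - [0.001,0.001,0.13,-0.003]
    - [0.001,0.001,0.14,-0.003]
    - [0.001,0.001,0.145,-0.003]
    - [0.001,0.001,0.145,-0.003]

```text
clock: 17.35
eef_pos: [475.6, -216.4, 6.1]
eef_rot: [-3.142, 0.0, 0.236]
wrist_force: [0.8, 0.7, 0.1]
finger_gap: 50.0
finger_force: 0.0
```

Request:
move_arm:
  moves:
    - [0,0,0,0]
    - [0,0,0,0]
    - [0,0,0,0]
    - [0,0,0,0]
    - [0,0,0,0]
    - [0,0,0,0]
  jaw: 0

```text
clock: 17.95
eef_pos: [475.4, -216.9, 6.2]
eef_rot: [3.141, -0.0, 0.236]
wrist_force: [-1.5, -0.2, 2.5]
finger_gap: 14.9
finger_force: 30.0
```

```bash
cat >> h.py <<'E'
H0=np.array([547.,224.9]); HY=-0.0155
def sad(i):
    x=(-92,-48,-4)[i-1]; return H0+x*np.array([np.cos(HY),np.sin(HY)])
E
python3 - <<'E'
from h import *
s=st(); print(s['eef_pos'],s['wrist_force'],s['finger_gap']); to(*sad(1),150,np.pi/2+HY)
E
```

```text
[ 475.40632914 -216.90318534    6.18363469] [-1.48673119 -0.15952432  2.51999702] 14.885808216279067
to (np.float64(455.01105127874155), np.float64(226.32594290126923), 150, 1.555) shift [ 0.0837 -0.4357 -0.1438] turn -1.32
```

Request:
move_arm:
  moves:
    - [0,0,0,0]
    - [0,0,0,0]
    - [0,0,0.002,0]
    - [0,0,0.004,0]
    - [0,0,0.004,0]
    - [0,0,0.004,0]
  jaw: 0.03

```text
clock: 18.55
eef_pos: [475.3, -216.8, 1.8]
eef_rot: [-3.141, 0.0, 0.236]
wrist_force: [0.2, -0.5, 0.9]
finger_gap: 29.9
finger_force: 0.0
```

Request:
move_arm:
  moves:
    - [0,0,0,0]
    - [0,0,0,0]
    - [0,0,0,0]
    - [0,0,0,0]
    - [0,0,0,0]
  jaw: 0
  squeeze: 35

```text
clock: 19.05
eef_pos: [475.4, -216.9, 2.0]
eef_rot: [3.142, -0.0, 0.236]
wrist_force: [-0.2, -0.5, -0.1]
finger_gap: 15.0
finger_force: 35.0
```

Request:
move_arm:
  moves:
    - [0,0,-0.03,0]
    - [0,0,-0.07,0]
    - [0,0,-0.11,0]
    - [0,0,-0.15,0]
    - [0.008,-0.04,-0.15,-0.12]
    - [0.016,-0.085,-0.15,-0.25]
    - [0.025,-0.13,-0.15,-0.38]
    - [0.033,-0.175,-0.15,-0.51]
    - [0.042,-0.22,-0.15,-0.64]
    - [0.051,-0.265,-0.15,-0.77]
    - [0.06,-0.31,-0.15,-0.9]
    - [0.068,-0.353,-0.15,-1.03]

```text
clock: 20.25
eef_pos: [458.5, 144.2, 152.0]
eef_rot: [3.142, -0.0, 1.271]
wrist_force: [1.3, -0.4, -2.0]
finger_gap: 15.3
finger_force: 35.0
```

```bash
python3 - <<'E'
from h import *
to(*sad(1),150,np.pi/2+HY)
E
```

```text
to (np.float64(455.01105127874155), np.float64(226.32594290126923), 150, 1.555) shift [ 0.0774 -0.0275  0.002 ] turn -0.284
```

Request:
move_arm:
  moves:
    - [0.03,-0.01,0,-0.1]
    - [0.06,-0.02,0,-0.2]
    - [0.0774,-0.0275,0.0,-0.284]
    - [0.0774,-0.0275,0.02,-0.284]
    - [0.0774,-0.0275,0.05,-0.284]
    - [0.0774,-0.0275,0.068,-0.284]
    - [0.0774,-0.0275,0.068,-0.284]
    - [0.0774,-0.0275,0.068,-0.284]

```text
clock: 21.05
eef_pos: [456.1, 224.4, 84.4]
eef_rot: [-3.142, 0.0, 1.55]
wrist_force: [0.2, 0.1, -1.4]
finger_gap: 14.8
finger_force: 35.0
```

```bash
python3 - <<'E'
from h import *
to(*sad(1),33,np.pi/2+HY)
c=viewer.camera('wrist'); cv2.imwrite('pics/w6.png',c['frame']); np.save('pics/w6.npy',c,allow_pickle=True)
E
```

```text
to (np.float64(455.01105127874155), np.float64(226.32594290126923), 33, 1.555) shift [ 0.0019 -0.0012  0.0514] turn -0.006
```

View pics/w6.png

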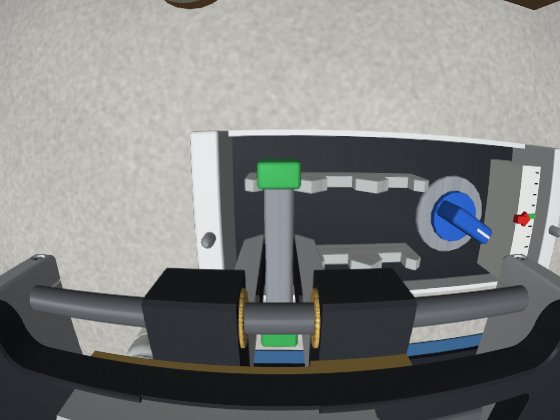

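```bash
python3 - <<'E'
from h import *
c=np.load('pics/w6.npy',allow_pickle=True).item()
Y=Rm([0,0,HY])[:2,:2]
for nm,u,v,h in [('edge0',245,185,58),('t1',310,184,58),('dip',340,181,58),('t2',371,184,58),('dip',400,181,58),('end',425,185,58),('pin',208,240,82),('pinR',555,231,82),('blockL',258,164,92),('blockR',299,164,92),('blkfar',279,162,92),('blknear',279,345,92),('knob',465,222,56)]:
    p=wray(c,u,v,h)[:2]; print(nm,(Y.T@(p-H0)).round(1))
cv2.imwrite('pics/w6c.png',cv2.resize(c['frame'][150:300,180:450],None,fx=2.9,fy=2.9,interpolation=cv2.INTER_CUBIC))
E
```

```text
edge0 [-112.1   31.4]
t1 [-70.5  31.9]
dip [-51.1  33.9]
t2 [-30.1  32.1]
dip [-9.7 34.3]
end [ 9.5 31.9]
pin [-132.9    2.5]
pinR [126.1   2.5]
blockL [-101.4   48.2]
blockR [-79.8  48.1]
blkfar [-90.3  49.2]
blknear [-90.9 -66.3]
knob [48.1  4.4]
```

View pics/w6c.png

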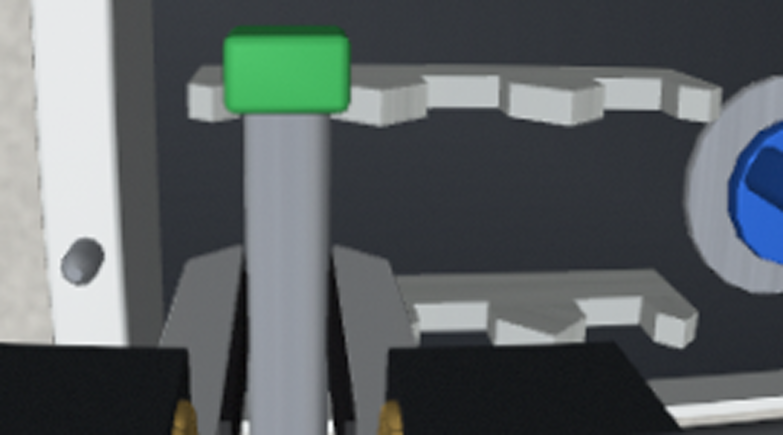

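The wrist view shows the green-ended column (279,175) squarely above the first notches, between the comb teeth. Block centre reads heater x ≈ −91 against −92 wanted.

Request:
move_arm:
  moves:
    - [0.0025,-0.001,0.01,-0.006]
    - [0.0025,-0.001,0.02,-0.006]
    - [0.0025,-0.001,0.03,-0.006]
    - [0.0025,-0.001,0.038,-0.006]
    - [0.0025,-0.001,0.044,-0.006]
    - [0.0025,-0.001,0.049,-0.006]
    - [0.0025,-0.001,0.051,-0.006]
    - [0.0025,-0.001,0.051,-0.006]

```text
clock: 21.9
eef_pos: [455.1, 226.9, 33.0]
eef_rot: [-3.142, 0.0, 1.556]
wrist_force: [0.6, -0.3, -1.8]
finger_gap: 15.3
finger_force: 35.0
```

Request:
move_arm:
  moves:
    - [0,0,0,0]
    - [0,0,0,0]
    - [0,0,0,0]
    - [0,0,-0.02,0]
    - [0,0,-0.06,0]
    - [0,0,-0.1,0]
    - [0,0,-0.13,0]
    - [0,0,-0.13,0]
  jaw: 0.032

```text
clock: 22.7
eef_pos: [456.6, 227.5, 167.1]
eef_rot: [3.135, -0.003, 1.556]
wrist_force: [0.3, 0.0, -0.5]
finger_gap: 32.1
finger_force: 0.0
```

```bash
cat >> h.py <<'E'
def incol(n,z=42):
    "seated column in heater frame, from wrist view (block tops at z+11)"
    c=viewer.camera('wrist'); Y=Rm([0,0,HY])[:2,:2]; lo,hi=HUE[n]; hsv=cv2.cvtColor(c['frame'],cv2.COLOR_BGR2HSV)
    m=cv2.inRange(hsv,(lo,110,50),(hi,255,255))
    for k in cv2.findContours(m,0,2)[0]:
        if cv2.contourArea(k)<40: continue
        p=np.array([wray(c,*q[0],z+8)[:2] for q in k],np.float32); r=cv2.minAreaRect(p); print(n,'block',(Y.T@(np.array(r[0])-H0)).round(1),np.round(r[1],1))
    return c
E
python3 - <<'E'
from h import *
c=incol('c'); cv2.imwrite('pics/w7.png',c['frame'])
o=cols(); m,a=o['b']; to(m[0],m[1],150,a); print(st()['joints'].round(2))
E
```

```text
c block [-91.1 -47.1] [18.8 21.5]
c block [-92.   46.4] [14.6 21.8]
a [ 535.1 -371.5   16. ] len 96.0 ang 0.019
b [ 620.3 -219.5   16. ] len 96.8 ang -0.196
c not seen []
to (np.float64(620.3168717638483), np.float64(-219.5195567261581), 150, np.float64(-0.196)) shift [-0.4439  0.1719  0.013 ] turn 1.752
[0.39 0.25 1.69 0.   1.2  0.41]
```

Request:
move_arm:
  moves:
    - [-0.037,0.014,0,0.146]
    - [-0.074,0.029,0,0.292]
    - [-0.111,0.043,0,0.438]
    - [-0.148,0.057,0,0.584]
    - [-0.185,0.072,0,0.73]
    - [-0.222,0.086,0,0.876]
    - [-0.259,0.1,0,1.022]
    - [-0.296,0.115,0,1.168]
    - [-0.333,0.129,0,1.314]
    - [-0.37,0.143,0,1.46]
    - [-0.407,0.158,0,1.606]
    - [-0.443,0.172,0.01,1.75]
  jaw: 0.05

```text
clock: 24.0
eef_pos: [620.8, -220.4, 152.1]
eef_rot: [-3.142, 0.0, -0.2]
wrist_force: [0.3, 0.2, 0.7]
finger_gap: 50.0
finger_force: 0.0
```

Request:
move_arm:
  moves:
    - [0,0,0,0]
    - [0,0,0,0]
    - [0,0,0,0]

```text
clock: 24.3
eef_pos: [620.1, -217.6, 152.3]
eef_rot: [-3.141, 0.001, -0.192]
wrist_force: [0.4, 0.5, -0.5]
finger_gap: 50.4
finger_force: 0.0
```

```bash
python3 - <<'E'
from h import *
c=wcol('b',(620,-219)); to(620.5,-219.3,2,-0.196)
E
```

```text
b [(302.0, array([ 668.5, -229.2]), array([21.2, 13.5])), (254.0, array([ 576.4, -211.4]), array([20.6, 18.5]))]
mid [ 622.4 -220.3] len 93.8 ang -0.19
to (620.5, -219.3, 2, -0.196) shift [0.0006 0.0017 0.1508] turn 0.004
```

Request:
move_arm:
  moves:
    - [0.0012,0.0018,0.04,0]
    - [0.0012,0.0018,0.08,0]
    - [0.0012,0.0018,0.11,0]
    - [0.0012,0.0018,0.13,0]
    - [0.0012,0.0018,0.142,0]
    - [0.0012,0.0018,0.148,0]
    - [0.0012,0.0018,0.15,0]
    - [0.0012,0.0018,0.15,0]
    - [0.0012,0.0018,0.15,0]

```text
clock: 25.25
eef_pos: [621.7, -220.8, 4.1]
eef_rot: [3.141, -0.002, -0.194]
wrist_force: [0.4, -0.6, -0.2]
finger_gap: 50.3
finger_force: 0.0
```

Request:
move_arm:
  moves:
    - [0,0,0,0]
    - [0,0,0,0]
    - [0,0,0,0]
    - [0,0,0,0]
    - [0,0,0,0]
    - [0,0,0,0]
  jaw: 0

```text
clock: 25.85
eef_pos: [621.3, -220.6, 3.0]
eef_rot: [-3.142, -0.0, -0.194]
wrist_force: [0.2, 0.9, 0.4]
finger_gap: 15.1
finger_force: 35.0
```

```bash
python3 - <<'E'
from h import *
to(*(sad(2)+[0,1]),150,np.pi/2+HY)
E
```

```text
to (np.float64(499.0057658845608), np.float64(226.64397020935786), 150, 1.555) shift [-0.2062 -0.4153 -0.147 ] turn -1.749
```

Request:
move_arm:
  moves:
    - [0,0,-0.03,0]
    - [0,0,-0.07,0]
    - [0,0,-0.11,-0.05]
    - [0,0,-0.147,-0.15]
    - [-0.018,-0.036,-0.147,-0.29]
    - [-0.036,-0.072,-0.147,-0.43]
    - [-0.054,-0.108,-0.147,-0.57]
    - [-0.072,-0.145,-0.147,-0.71]
    - [-0.09,-0.181,-0.147,-0.85]
    - [-0.108,-0.217,-0.147,-0.99]
    - [-0.126,-0.253,-0.147,-1.13]
    - [-0.144,-0.29,-0.147,-1.27]

```text
clock: 27.05
eef_pos: [535.1, 93.0, 149.9]
eef_rot: [-3.141, 0.0, 1.081]
wrist_force: [1.0, 1.0, -2.9]
finger_gap: 14.6
finger_force: 35.0
```

```bash
python3 - <<'E'
from h import *
to(*(sad(2)+[0,1]),150,np.pi/2+HY)
E
```

```text
to (np.float64(499.0057658845608), np.float64(226.64397020935786), 150, 1.555) shift [ 1.01e-01 -9.47e-02 -1.00e-04] turn -0.474
```

Request:
move_arm:
  moves:
    - [0.03,-0.028,0,-0.14]
    - [0.06,-0.056,0,-0.28]
    - [0.09,-0.084,0,-0.42]
    - [0.101,-0.0947,0,-0.474]
    - [0.101,-0.0947,0.03,-0.474]
    - [0.101,-0.0947,0.06,-0.474]
    - [0.101,-0.0947,0.065,-0.474]
    - [0.101,-0.0947,0.065,-0.474]

```text
clock: 27.85
eef_pos: [500.4, 225.1, 84.7]
eef_rot: [-3.14, 0.001, 1.549]
wrist_force: [-0.2, 0.2, -0.4]
finger_gap: 14.8
finger_force: 35.0
```

```bash
python3 - <<'E'
from h import *
to(*(sad(2)+[0,1]),34,np.pi/2+HY)
E
```

```text
to (np.float64(499.0057658845608), np.float64(226.64397020935786), 34, 1.555) shift [ 0.0016 -0.0014  0.0507] turn -0.006
```

Request:
move_arm:
  moves:
    - [0.0014,-0.0012,0.01,-0.006]
    - [0.0014,-0.0012,0.02,-0.006]
    - [0.0014,-0.0012,0.03,-0.006]
    - [0.0014,-0.0012,0.038,-0.006]
    - [0.0014,-0.0012,0.044,-0.006]
    - [0.0014,-0.0012,0.048,-0.006]
    - [0.0014,-0.0012,0.05,-0.006]
    - [0.0014,-0.0012,0.05,-0.006]

```text
clock: 28.65
eef_pos: [499.4, 227.0, 34.9]
eef_rot: [-3.141, 0.0, 1.556]
wrist_force: [-0.6, 0.5, -1.3]
finger_gap: 15.2
finger_force: 35.0
```

Request:
move_arm:
  moves:
    - [0,0,0,0]
    - [0,0,0,0]
    - [0,0,0,0]
    - [0,0,-0.02,0]
    - [0,0,-0.06,0]
    - [0,0,-0.1,0]
    - [0,0,-0.13,0]
    - [0,0,-0.13,0]
  jaw: 0.032

```text
clock: 29.45
eef_pos: [501.0, 227.6, 169.5]
eef_rot: [3.135, -0.003, 1.556]
wrist_force: [-0.4, -0.4, 0.1]
finger_gap: 32.2
finger_force: 0.0
```

```bash
python3 - <<'E'
from h import *
c=incol('b'); c=incol('c'); cv2.imwrite('pics/w8.png',c['frame'])
o=cols(); m,a=o['a']; to(m[0],m[1],150,a); print(st()['joints'].round(2))
E
```

```text
b block [-47.2 -45.2] [18.9 22.6]
b block [-47.6  48.4] [13.8 22. ]
b block [-131.3  173.5] [55.4 18.3]
b block [ 74.9 200.4] [249.1  32.7]
b block [-178.   196.4] [27.3 81.5]
c block [-91.4  46.5] [13.8 23.2]
a [ 535.1 -371.5   16. ] len 96.0 ang 0.019
b not seen []
c not seen []
to (np.float64(535.1097261422663), np.float64(-371.462520133575), 150, np.float64(0.019)) shift [-0.5977  0.0451  0.0143] turn 1.537
[ 0.36  0.33  1.58 -0.    1.23  0.37]
```

Request:
move_arm:
  moves:
    - [-0.045,0.0034,0,0.125]
    - [-0.09,0.0068,0,0.25]
    - [-0.135,0.01,0,0.375]
    - [-0.18,0.0136,0,0.5]
    - [-0.225,0.017,0,0.625]
    - [-0.27,0.02,0,0.75]
    - [-0.315,0.024,0,0.875]
    - [-0.36,0.027,0,1.0]
    - [-0.405,0.03,0,1.125]
    - [-0.45,0.034,0,1.25]
    - [-0.495,0.037,0,1.375]
    - [-0.54,0.041,0,1.5]
  jaw: 0.05

```text
clock: 30.8
eef_pos: [531.6, -315.2, 163.2]
eef_rot: [-3.14, 0.002, 0.051]
wrist_force: [1.6, 0.7, 0.0]
finger_gap: 49.9
finger_force: 0.0
```

```bash
python3 - <<'E'
from h import *
to(535.1,-371.,150,.025)
E
```

```text
to (535.1, -371.0, 150, 0.025) shift [0.0008 0.0559 0.0131] turn 0.026
```

Request:
move_arm:
  moves:
    - [0,0.03,0,0.02]
    - [0,0.05,0.01,0.026]
    - [0.001,0.055,0.013,0.026]
    - [0.001,0.055,0.013,0.026]
    - [0.001,0.055,0.013,0.026]
    - [0.001,0.055,0.013,0.026]

```text
clock: 31.4
eef_pos: [536.7, -367.4, 152.4]
eef_rot: [3.141, -0.0, 0.031]
wrist_force: [-0.1, -0.7, 0.2]
finger_gap: 50.3
finger_force: 0.0
```

```bash
python3 - <<'E'
from h import *
c=wcol('a',(535,-371)); cv2.imwrite('pics/w9.png',c['frame']); to(535.3,-371.,2,0.025)
E
```

```text
a [(277.0, array([ 583.5, -372. ]), array([13.6, 21.2])), (253.0, array([ 489.4, -373.4]), array([18.6, 20.7]))]
mid [ 536.5 -372.7] len 94.1 ang 0.014
to (535.3, -371.0, 2, 0.025) shift [-0.0015  0.0034  0.1505] turn 0.006
```

Request:
move_arm:
  moves:
    - [-0.0011,0.004,0.04,0.01]
    - [-0.0011,0.004,0.08,0.01]
    - [-0.0011,0.004,0.11,0.01]
    - [-0.0011,0.004,0.13,0.01]
    - [-0.0011,0.004,0.142,0.01]
    - [-0.0011,0.004,0.148,0.01]
    - [-0.0011,0.004,0.15,0.01]
    - [-0.0011,0.004,0.15,0.01]
    - [-0.0011,0.004,0.15,0.01]

```text
clock: 32.35
eef_pos: [535.8, -372.8, 3.0]
eef_rot: [3.141, -0.001, 0.02]
wrist_force: [-0.1, -0.4, 0.5]
finger_gap: 50.1
finger_force: 0.0
```

Request:
move_arm:
  moves:
    - [0,0,0,0]
    - [0,0,0,0]
    - [0,0,0,0]
    - [0,0,0,0]
    - [0,0,0,0]
    - [0,0,0,0]
  jaw: 0

```text
clock: 32.95
eef_pos: [535.3, -372.5, 2.0]
eef_rot: [-3.142, 0.0, 0.02]
wrist_force: [-1.0, 1.3, 0.3]
finger_gap: 15.0
finger_force: 35.0
```

```bash
python3 - <<'E'
from h import *
to(*(sad(3)+[0,0.7]),150,np.pi/2+HY)
E
```

```text
to (np.float64(543.00048049038), np.float64(225.66199751744648), 150, 1.555) shift [ 0.0195 -0.5979 -0.148 ] turn -1.536
```

Request:
move_arm:
  moves:
    - [0,0,-0.03,0]
    - [0,0,-0.07,0]
    - [0,0,-0.11,-0.05]
    - [0.001,-0.02,-0.147,-0.15]
    - [0.002,-0.065,-0.147,-0.27]
    - [0.003,-0.11,-0.147,-0.39]
    - [0.005,-0.155,-0.147,-0.51]
    - [0.006,-0.2,-0.147,-0.63]
    - [0.008,-0.245,-0.147,-0.75]
    - [0.01,-0.29,-0.147,-0.87]
    - [0.012,-0.335,-0.147,-0.99]
    - [0.013,-0.38,-0.147,-1.1]

```text
clock: 34.15
eef_pos: [540.5, 9.5, 149.0]
eef_rot: [3.142, -0.0, 1.125]
wrist_force: [0.5, 0.4, -1.1]
finger_gap: 14.9
finger_force: 35.0
```

```bash
python3 - <<'E'
from h import *
to(*(sad(3)+[0,0.7]),150,np.pi/2+HY)
E
```

```text
to (np.float64(543.00048049038), np.float64(225.66199751744648), 150, 1.555) shift [ 0.1961 -0.091  -0.001 ] turn -0.431
```

Request:
move_arm:
  moves:
    - [0.04,-0.018,0,-0.1]
    - [0.08,-0.037,0,-0.2]
    - [0.12,-0.056,0,-0.3]
    - [0.16,-0.074,0,-0.4]
    - [0.19,-0.088,0,-0.431]
    - [0.196,-0.091,0.02,-0.431]
    - [0.196,-0.091,0.05,-0.431]
    - [0.196,-0.091,0.065,-0.431]
    - [0.196,-0.091,0.065,-0.431]
    - [0.196,-0.091,0.065,-0.431]

```text
clock: 35.15
eef_pos: [544.8, 223.6, 84.8]
eef_rot: [3.141, -0.0, 1.55]
wrist_force: [-0.8, -0.5, -0.9]
finger_gap: 15.1
finger_force: 35.0
```

```bash
python3 - <<'E'
from h import *
to(*(sad(3)+[0,0.7]),33,np.pi/2+HY)
E
```

```text
to (np.float64(543.00048049038), np.float64(225.66199751744648), 33, 1.555) shift [ 0.002  -0.0019  0.0518] turn -0.005
```

Request:
move_arm:
  moves:
    - [0.0019,-0.0017,0.01,-0.006]
    - [0.0019,-0.0017,0.02,-0.006]
    - [0.0019,-0.0017,0.03,-0.006]
    - [0.0019,-0.0017,0.038,-0.006]
    - [0.0019,-0.0017,0.044,-0.006]
    - [0.0019,-0.0017,0.048,-0.006]
    - [0.0019,-0.0017,0.051,-0.006]
    - [0.0019,-0.0017,0.051,-0.006]

```text
clock: 35.95
eef_pos: [542.8, 225.7, 33.0]
eef_rot: [3.141, -0.0, 1.557]
wrist_force: [-0.1, -0.3, -1.4]
finger_gap: 14.4
finger_force: 35.0
```

Request:
move_arm:
  moves:
    - [0,0,0,0]
    - [0,0,0,0]
    - [0,0,0,0]
    - [0,0,-0.02,0]
    - [0,0,-0.06,0]
    - [0,0,-0.1,0]
    - [0,0,-0.15,0]
    - [0,0,-0.17,0]
    - [-0.05,0,-0.17,0]
    - [-0.1,0,-0.17,0]
    - [-0.1,0,-0.17,0]
    - [-0.1,0,-0.17,0]
  jaw: 0.032

```text
clock: 37.15
eef_pos: [541.4, 125.1, 203.3]
eef_rot: [3.141, -0.0, 1.555]
wrist_force: [-0.0, 1.0, -0.3]
finger_gap: 31.5
finger_force: 0.0
```

```bash
python3 - <<'E'
from h import *
c=incol('a'); cv2.imwrite('pics/w10.png',c['frame']); np.save('pics/w10.npy',c,allow_pickle=True); incol('b'); incol('c'); delta(c)
c=viewer.camera('top'); cv2.imwrite('pics/t10.png',c['frame'])
W=pts(c); z=W[:,:,2]; k=((z>45)&(z<70)).astype(np.uint8)*255; k[:,:225]=0;k[:,325:]=0;k[:140]=0;k[270:]=0
cs=cv2.findContours(k,0,2)[0]
cn=max(cs,key=cv2.contourArea); print('handle on mat',cv2.minAreaRect(np.array([ray(c,*q[0],48)[:2] for q in cn],np.float32)))
to(557.4,-2.0,150,-0.028); print(st()['joints'].round(2))
E
```

```text
a block [  12.8 -155.6] [ 54.  269.5]
a block [ -4.  -48.5] [14.3 21.4]
a block [54.  -2.5] [41.3 39. ]
a block [-4.  45.8] [17.2 21.2]
a block [375.1 -16.4] [ 78.2 413.8]
b block [-46.5 -48.4] [14.4 22.7]
b block [-47.  46.] [17.6 23.6]
c block [-89.5 -50.1] [25.5 13.8]
c block [-90.1  44.9] [15.3 26. ]
red (74.5, 384.96644295302013, 94.91275167785236, array([104.35115657,   8.42077251,  60.        ])) grn (19.0, 397.6929824561403, 95.33333333333333, array([118.33836378,   9.09502418,  60.        ]))
mark-pointer mm 0.6742516729906001
handle on mat ((557.9503784179688, -2.699427604675293), (11.760583877563477, 98.5895004272461), 88.39657592773438)
to (557.4, -2.0, 150, -0.028) shift [-0.1286  0.0178  0.0528] turn 1.586
[0.16 0.32 1.51 0.   1.32 0.18]
```

View pics/w10.png

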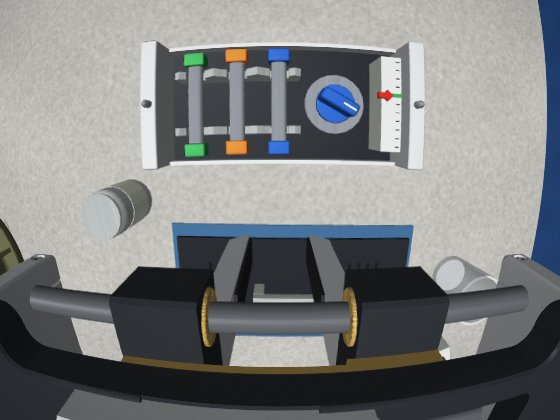

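The wrist view shows all three columns seated: green (194,105), orange (237,102) and blue (279,102). The red tip (393,96) is at the green mark, and the pins are at (147,103) and (419,104). Fetching the cover.

Request:
move_arm:
  moves:
    - [-0.02,0.003,0,0.14]
    - [-0.04,0.006,0,0.28]
    - [-0.06,0.009,0,0.42]
    - [-0.08,0.012,0,0.56]
    - [-0.1,0.015,0,0.7]
    - [-0.12,0.017,0,0.84]
    - [-0.1286,0.0178,0.01,0.98]
    - [-0.1286,0.0178,0.02,1.12]
    - [-0.1286,0.0178,0.03,1.26]
    - [-0.1286,0.0178,0.04,1.4]
    - [-0.1286,0.0178,0.05,1.54]
    - [-0.1286,0.0178,0.053,1.586]
  jaw: 0.05

```text
clock: 38.55
eef_pos: [557.0, -2.1, 148.7]
eef_rot: [-3.141, 0.002, -0.033]
wrist_force: [-0.2, -0.7, -0.2]
finger_gap: 50.3
finger_force: 0.0
```

```bash
python3 - <<'E'
from h import *
to(557.4,-2.0,22,-0.028)
c=np.load('pics/w10.npy',allow_pickle=True).item(); f=c['frame']; Y=Rm([0,0,HY])[:2,:2]
dark=(f.max(2)<150).astype(np.uint8)*255
P=[]
for b in((141,96,154,111),(412,98,424,111)):
    p,_=cent(dark,b); P.append(wray(c,*p,78)[:2]); print('pin px',p,P[-1])
d=P[1]-P[0]; print(np.hypot(*d),np.arctan2(d[1],d[0]),(P[0]+P[1])/2)
E
```

```text
to (557.4, -2.0, 22, -0.028) shift [ 6.000e-04 -1.000e-04  1.267e-01] turn -0.005
pin px [146.85663082 103.58422939] [414.94475917 226.01417643]
pin px [417.71861472 104.84848485] [679.34321018 221.41601107]
264.43843144147684 -0.017389292038731848 [547.14398467 223.71509375]
```

Request:
move_arm:
  moves:
    - [0,0,0.04,-0.005]
    - [0,0,0.08,-0.005]
    - [0,0,0.105,-0.005]
    - [0,0,0.12,-0.005]
    - [0,0,0.126,-0.005]
    - [0,0,0.127,-0.005]
    - [0,0,0.127,-0.005]

```text
clock: 39.25
eef_pos: [558.0, -3.0, 24.0]
eef_rot: [3.142, -0.002, -0.024]
wrist_force: [-0.1, -0.3, 0.5]
finger_gap: 50.3
finger_force: 0.0
```

Request:
move_arm:
  moves:
    - [0,0,0,0]
    - [0,0,0,0]
    - [0,0,0,0]
    - [0,0,0,0]
    - [0,0,0,0]
    - [0,0,0,0]
    - [0,0,0,0]
  jaw: 0
  squeeze: 55

```text
clock: 39.95
eef_pos: [557.3, -3.0, 23.0]
eef_rot: [-3.141, -0.0, -0.024]
wrist_force: [-0.2, 0.0, 2.1]
finger_gap: 11.6
finger_force: 55.0
```

Request:
move_arm:
  moves:
    - [0,0,-0.02,0]
    - [0,0,-0.05,0]
    - [0,0,-0.08,0]
    - [0,0,-0.11,0]
    - [0,0,-0.14,0]
    - [0,-0.02,-0.147,0]
    - [-0.002,-0.05,-0.147,-0.002]
    - [-0.005,-0.085,-0.147,-0.008]
    - [-0.008,-0.12,-0.147,-0.008]
    - [-0.011,-0.155,-0.147,-0.008]
    - [-0.014,-0.19,-0.147,-0.008]
    - [-0.0165,-0.22,-0.147,-0.008]

```text
clock: 41.15
eef_pos: [545.5, 218.8, 169.3]
eef_rot: [3.141, 0.001, -0.016]
wrist_force: [-0.6, 0.2, -3.5]
finger_gap: 11.1
finger_force: 55.0
```

Request:
move_arm:
  moves:
    - [0,-0.007,0,0]
    - [0,-0.007,0,0]
    - [0,-0.007,0.02,0]
    - [0,-0.007,0.04,0]
    - [0,-0.007,0.055,0]
    - [0,-0.007,0.055,0]
    - [0,-0.007,0.055,0]

```text
clock: 41.85
eef_pos: [546.6, 223.7, 115.4]
eef_rot: [3.142, -0.0, -0.017]
wrist_force: [0.2, -0.3, -3.5]
finger_gap: 11.7
finger_force: 55.0
```

```bash
python3 - <<'E'
from h import *
s=st(); print(s['eef_rot'],s['wrist_force'],s['moment'])
c=viewer.camera('wrist'); cv2.imwrite('pics/w11.png',c['frame'])
to(546.3,224.3,90,-0.016)
E
```

```text
[ 3.14156491e+00 -1.84118297e-04 -1.68123406e-02] [ 0.2344481  -0.25587273 -3.53062571] [0.07634161 0.02449481 0.01219356]
to (546.3, 224.3, 90, -0.016) shift [-0.0005 -0.0003  0.0259] turn -0.001
```

View pics/w11.png

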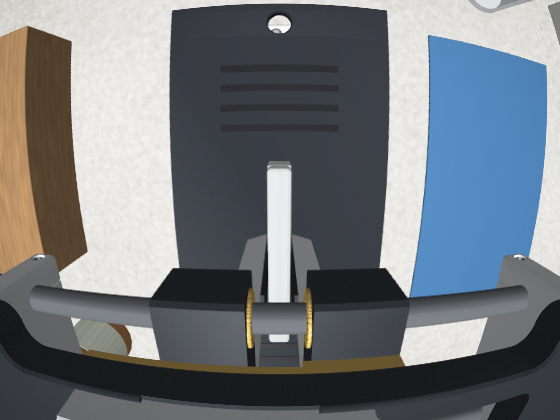

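The wrist view shows the pin tip (277,31) inside the hole of the hovering cover (279,24). Lowering slowly.

Request:
move_arm:
  moves:
    - [0,-0.0004,0.008,0]
    - [0,-0.0004,0.015,0]
    - [0,-0.0004,0.02,0]
    - [0,-0.0004,0.023,0]
    - [0,-0.0004,0.025,0]
    - [0,-0.0004,0.026,0]
    - [0,-0.0004,0.026,0]

```text
clock: 42.6
eef_pos: [546.2, 224.6, 90.0]
eef_rot: [-3.142, -0.0, -0.016]
wrist_force: [-7.1, -2.7, 7.5]
finger_gap: 11.6
finger_force: 55.0
```

Request:
move_arm:
  moves:
    - [0,0,0,0]
    - [0,0,0,0]
    - [0,0,0,0]
    - [0,0,-0.03,0]
    - [0,0,-0.07,0]
    - [0,0,-0.11,0]
    - [0,0.03,-0.13,0]
    - [0,0.07,-0.13,0]
    - [0,0.11,-0.13,0]
    - [0,0.15,-0.13,0]
    - [0,0.15,-0.13,0]
  jaw: 0.05

```text
clock: 43.7
eef_pos: [543.9, 71.0, 219.2]
eef_rot: [3.141, -0.001, -0.02]
wrist_force: [0.5, 1.3, 0.2]
finger_gap: 50.0
finger_force: 0.0
```

```bash
python3 - <<'E'
from h import *
c=viewer.camera('top'); W=pts(c); z=W[:,:,2]
def rect(lo,hi,h):
    k=((z>lo)&(z<hi)).astype(np.uint8)*255; k[:,:150]=0;k[:,225:]=0;k[:145]=0;k[280:]=0
    cn=max(cv2.findContours(k,0,2)[0],key=cv2.contourArea); print(np.nanmedian(z[k>0]),cv2.minAreaRect(np.array([ray(c,*q[0],h)[:2] for q in cn],np.float32))); return k
k=rect(60,85,76); rect(100,125,115)
P=W[k>0]; A=np.c_[P[:,:2]-[546,224],np.ones(len(P))]; print('plane',np.linalg.lstsq(A,P[:,2],rcond=None)[0])
cv2.imwrite('pics/t12.png',cv2.resize(c['frame'][130:300,130:460],None,fx=2.4,fy=2.4,interpolation=cv2.INTER_CUBIC))
E
```

```text
74.5921460048753 ((546.7472534179688, 240.01768493652344), (101.00257110595703, 296.0665588378906), 89.04078674316406)
112.89836306274196 ((544.7545776367188, 222.08140563964844), (14.209599494934082, 101.221435546875), 89.05226135253906)
plane [-1.65682779e-04 -3.61149824e-03  7.46738324e+01]
```

View pics/t12.png

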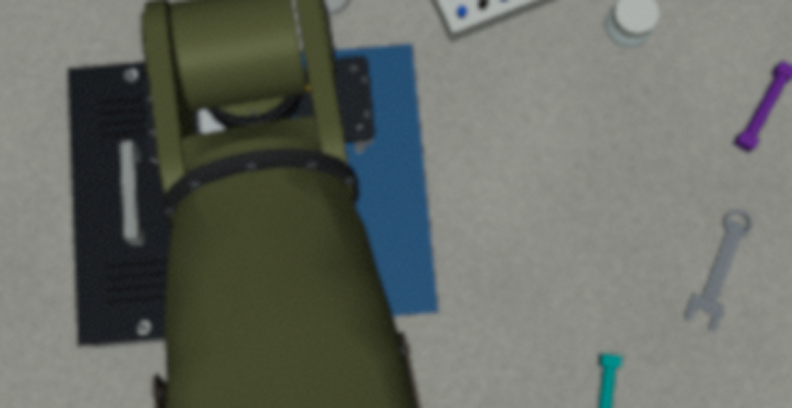

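The cover is seated: same height as at the start (74.6 mm reading), level, and both pins show through at (131,74) and (143,327). Handing in.

```bash
python3 -c "
from cell import manip
print(manip.sign_off())"
```

```text
the job is handed in; nothing more can be done
None
```

I handed the job in at about 44 s of robot time: all three columns are in their saddles, the pointer measured about 0.7 mm from the mark (limit 3 mm), and the cover is back down level on both pins; the hand-in returned no verdict.

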